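# Pin the swing cover of a flow-cell holder

### The arm

A 6-joint arm with a two-finger parallel gripper is mounted at the origin on a cart in front of the work surface, level with it; the furniture and walls round the work are solid. World frame = base frame: x ahead of the robot, y to its left, z up, the work surface at z = 0. Lengths are in mm, angles in rad, forces in N, time in s.
With the tool pointing down it reaches from about 275 to 1000 mm from the base axis. Payload 8.4 kg.
Tool frame: the origin (TCP) lies midway between the tips of the shut fingers; the grasp point (between the pads) lies 19 mm behind it; z points along the fingers, y is the line along which they close (so a half turn about z gives the same grasp; the last joint's range is limited). The gripper opens to 85 mm and grips with 20 to 120 N. Pads are 22 mm wide; open, the fingers measure 114 mm over their backs; the gripper's body (76 mm by 85 mm) begins 54 mm behind the grasp point. The pads swing forward as they close: fully open they stand 13 mm farther back than shut.
Start: joints at [1.139, 0.353, 1.633, -0, 1.155, -0.002], TCP at [260.43, 568.159, 231.281] pointing down, gripper open.
Joint ranges: [-2.63, 2.63], [-0.92, 2.1], [0.06, 2.66], [-1.3, 4.44], [0, 2.69], [-3.02, 3.02]. Speed limits (rad/s): [2.22, 2.22, 2.79, 3.14, 3.14, 3.14].

### API

Orientations are given as [roll, pitch, yaw] about the fixed x, y, z axes, in that order (R = Rz(yaw) Ry(pitch) Rx(roll)).
In Python, from rig import monitor, imaging, r gives the robot as it stands.
- The arm moves only by the tool drive_tool, never from a script. Its argument "plan" is a list of rows, each an object of numbers: "x", "y", "z": the shift along the tool's x, y, z in units of 50 mm (1.0 is 50 mm); "ax", "ay", "az": the turn, a rotation vector about the tool's x, y, z in units of 6 degrees (1.0 is 6 degrees); "hand": the finger opening in mm, from 0 to 85.4. In form: [{"x": .., "y": .., "z": .., "ax": .., "ay": .., "az": .., "hand": ..}, ...]. A call has 1 to 8 rows; each row is the pose to reach, as a shift and turn from the pose commanded when the call began, along the tool's axes at that moment; what a row does not reach only later rows make up. A row lasts 1/10 s, in which the tool goes at most 50 mm and 8.59 degrees, less where a joint would pass 70% of its speed; a pose out of reach is approached as far as the arm can. A call with a gripper value outside its range is refused whole. The fingers move at their own pace and stop on an object; "grip_force" is the grip in N (left out, the last holds). Time passes only in rows, so rows that repeat a pose let the fingers close. It gives the time, the measured TCP pose, the force, the opening and the grip force at its end, in the units of the state.
- monitor.sense(): the state, without advancing time (a new reading comes with each control period).
- imaging.grab_frame(name): name is "scene" or "top" or "wrist"; returns the picture (480x640x3 uint8, red, green, blue); there is no depth.
- imaging.camera_info(name): a dict with "mtx" (3x3 intrinsics, pixels), "R" (3x3) and "t" (3): a world point X has camera coordinates R X + t. Camera axes: x right, y down, z forward; pixel columns grow to the right and rows downward; lengths in mm; the calibration is good to about 2 mm. A picture is of the moment at which its call begins: read the wrist's pose just before it. camera_info takes no time and is no camera call; for the wrist camera it gives the pose at the moment of the call.
- r.sign_off(): hands the job in; it is judged then, once.
The state is a dict: "clock": time; "qpos": joint angles; "qvel": joint speeds; "joint_efforts": joint torques, N m; "eef_pos": TCP position; "tcp_rot": TCP orientation; "contact_force": force on the tool from outside, world axes, zero at the start; "wrist_torque": the same for the moment, N m; "opening": opening from 0.0 (shut) to 1.0 (fully open); "grasp_force": force on a finger pad.
Only numpy, scipy, OpenCV 4.12 (cv2) and the standard library are available. Lean on these libraries where they do the work, as an engineer would, in place of code of your own. Each camera call takes 0.05 s, during which the arm holds its last target. There are 200 camera calls.

### The job

Lock the flow-cell holder: take the steel pin out of its stand, put it through the hole of the holder's swing cover, swing the cover round until you feel the pin drop into the hidden hole of the plate beneath, and push the pin fully home so that its collar sits on the cover. Search lightly and push gently, without forcing anything, let go of the pin, and leave the other things on the bench where they are.

Things in the scene. Friction and masses are not known exactly. Their poses are not given: they have to be found in the camera images.
- pin: Steel locking pin, about 70 g, hanging upright in the stand. Origin: on its axis, in the underside of its collar; z up. Below: round shank, 10 mm thick, 40 mm long, the last 8 mm tapering to a 5 mm tip. Above: collar, 20 mm across, 4 mm high, then a flat-sided grip from 4 to 38 mm above the origin, 24 mm along the pin's x, 12 mm along its y (pinch it across y).
- stand: Plain white plastic block, 64 x 64 mm, 46 mm high, screwed to the bench by two low feet (92 mm over them along x), with an upright hole at its centre in which the pin hangs by its collar. Origin: centre of its underside.
- holder: Flow-cell holder, fixed to the bench: a dark steel foot (150 mm along x, 154 along y) under two stacked plates, each 144 x 108 x 12 mm: a grey plastic lower plate, its top 32 mm above the bench, and on it the aluminium swing cover. Origin: centre of the foot's underside, on the bench. A spring plunger under the lower plate rubs on the pin: its last 11 mm take a push of about 4 to 10 N.
- pivot (a point): The pivot of both plates, an upright post with washer and nut (20 mm across, top 57 mm above the bench); this point lies on its axis, 32 mm above the bench, at x = -55 mm, y = 0 of the holder. The lower plate stands fast at an angle that is not reported: its 11.5 mm hole, always hidden by the cover, lies 100 mm from the pivot, under the cover's hole at some cover angle between -0.07 and 0.07.
- cover (a joint): Angle of the swing cover about its pivot, rad, positive counter-clockwise from above; 0 points the cover along the holder's +x. It turns freely from -0.2 to 0.45 against light friction (about 1 N at its hole) and starts between 0.15 and 0.32; pushed by hand or by the pin in its hole.
- upper_hole (a point): Centre of the cover's through hole (11.5 mm wide, with a 1.5 mm chamfer) in the cover's top face, 44 mm above the bench, 100 mm from the pivot; moves with the cover; z up. The pin's underside-of-collar origin lies here when the pin is home.
- screwdriver: Cross-head screwdriver lying on the bench, 167 mm long, 21 mm thick; a bystander. Origin: under its middle.
- wrench: Open-ended steel spanner lying flat on the bench, 128 mm long, 5 mm thick; a bystander. Origin: under its middle.
- tape_roll: Roll of tape lying flat, 68 mm across, 18 mm high; a bystander. Origin: under its middle.
- beaker: Glass beaker, 56 mm across, 65 mm high; a bystander. Origin: under its middle.
Not all that is in view belongs to the job. There is more than one size of the pin; the job needs the smaller.

How it is judged:
By the outcome, as a careful person would: the job done as asked, in the order asked, and still so for the second after the job is handed in, with the robot touching nothing.
It also fails if it takes over 51 s, if anything falls off the work surface, if the arm or the gripper's body presses on something with over 40 N, if the wrist force passes 120 N, or if a joint passes its speed limit or range.

## Working session

There is one attempt and no reset: what is moved stays moved. The work goes in short steps, Python scripts to look and compute and a tool call to move; the robot and the scene stay as the last step left them, time stands still between calls to the robot, and variables do not carry over. Pictures are saved under pics/ and viewed, at most 10 in all, crops included, and the job is handed in when it is done.

Besides the shell and the picture viewer there is one more tool, called after "Call:" in YAML: its name, and indented under it one key for each argument. drive_tool: Moves the arm, as the interface text tells. Its arguments: {"type":"object","properties":{"plan":{"type":"array","items":{"type":"object","properties":{"x":{"type":"number"},"y":{"type":"number"},"z":{"type":"number"},"ax":{"type":"number"},"ay":{"type":"number"},"az":{"type":"number"},"hand":{"type":"number"}}}},"grip_force":{"type":"number"}},"required":["plan"]}

```bash
mkdir -p pics; ls; python3 - <<'E'
from rig import monitor, imaging, r
import cv2,numpy as np
for n in ("scene","top"):
    im=imaging.grab_frame(n); cv2.imwrite(f"pics/{n}0.png",im[...,::-1])
    c=imaging.camera_info(n); R=np.array(c["R"]);print(n,np.array(c["mtx"]).round(1).tolist(),R.round(3).tolist(),(-R.T@np.array(c["t"])).round(0))
print(monitor.sense())
E
```

```text
pics
scene [[533.2, 0.0, 311.6], [0.0, 533.2, 233.8], [0.0, 0.0, 1.0]] [[0.884, -0.468, 0.015], [-0.249, -0.497, -0.832], [0.396, 0.731, -0.555]] [ -28. -788.  729.]
top [[559.9, 0.0, 314.8], [0.0, 559.9, 236.9], [0.0, 0.0, 1.0]] [[-0.015, -1.0, -0.009], [-0.984, 0.017, -0.179], [0.179, 0.006, -0.984]] [ 238.   71. 1228.]
{'clock': 0.1, 'qpos': array([ 1.13859180e+00,  3.53617047e-01,  1.63406596e+00,  9.84860826e-06,
        1.15522186e+00, -2.41135381e-03]), 'qvel': array([ 0.0002752 , -0.00177415,  0.00056114, -0.00057448, -0.00033977,
       -0.00022022]), 'joint_efforts': array([ 1.71510437e-03, -6.06358123e+01, -3.42819035e+01,  2.62348194e-04,
        3.99133743e-03,  7.16784098e-05]), 'eef_pos': array([260.24564951, 567.75531246, 230.61028175]), 'tcp_rot': array([-3.14028047e+00, -1.21692802e-05,  2.71179549e+00]), 'contact_force': array([-0.23696342,  1.03295366, -0.11230568]), 'wrist_torque': array([ 0.01222371,  0.03851279, -0.01313085]), 'grasp_force': 0.0, 'opening': 1.0022796836053889}
```

View pics/scene0.png

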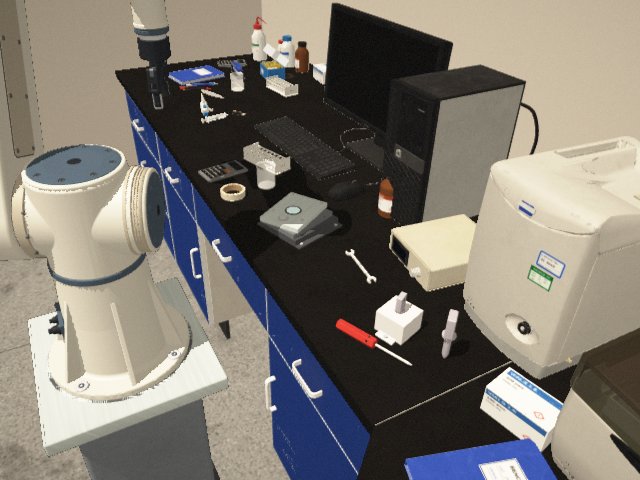

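View pics/top0.png

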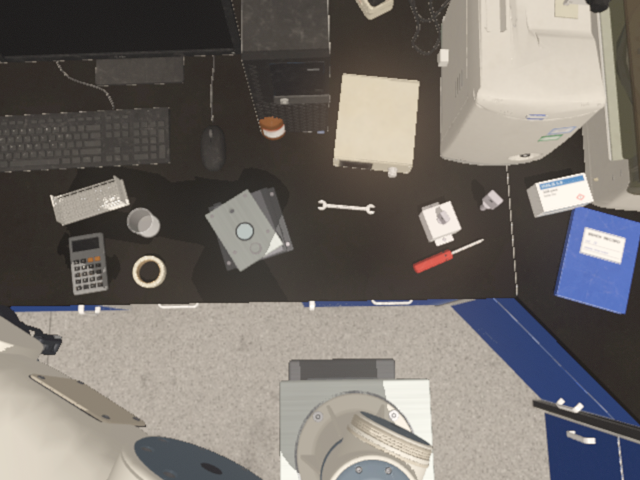

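Scene view: a pin sits in the white stand at (400,305), and a second, free-standing pin is at (450,330). In the top view these are at (440,218) and (490,200). The holder is at scene (300,218) and top (250,230). The pin in the stand matches the description; I'll check it in a close crop.

```bash
cat > h.py <<'E'
from rig import monitor, imaging, r
import cv2,numpy as np
def ray(n,uv,z,c=None):
    c=c or imaging.camera_info(n);R=np.array(c["R"]);t=np.array(c["t"])
    o=-R.T@t; d=R.T@np.linalg.solve(np.array(c["mtx"]),[uv[0],uv[1],1.])
    return o+d*(z-o[2])/d[2]
def proj(n,X,c=None):
    c=c or imaging.camera_info(n)
    p=np.array(c["mtx"])@(np.array(c["R"])@np.array(X)+np.array(c["t"]));return p[:2]/p[2]
E
python3 - <<'E'
from h import *
s=cv2.imread("pics/scene0.png");t=cv2.imread("pics/top0.png")
f=lambda im,x,y,w,h:cv2.resize(im[y:y+h,x:x+w],(400,300),interpolation=cv2.INTER_CUBIC)
cv2.imwrite("pics/crop1.png",np.vstack([np.hstack([f(s,370,275,100,75+0),f(t,410,185,100,75)]),np.hstack([f(s,250,180,100,75),f(t,200,180,100,75)])]))
print("stand c z46",ray("top",(440,219),46),"pin top z84",ray("top",(442,214),84),"other",ray("top",(488,201),60),"nut",ray("top",(272,256),50),ray("top",(245,231),44))
for q in [(207,219),(247,191),(293,249),(246,271)]: print(q,ray("top",q,44).round(0))
E
```

```text
stand c z46 [ 487.41012857 -191.91846097   46.        ] pin top z84 [ 489.96783784 -188.22793581   84.        ] other [ 522.00293016 -293.424896     60.        ] nut [412.37298812 169.8807384   50.        ] [468.6806883  228.53149675  44.        ]
(207, 219) [497. 311.  44.]
(247, 191) [558. 225.  44.]
(293, 249) [428. 125.  44.]
(246, 271) [382. 226.  44.]
```

View pics/crop1.png

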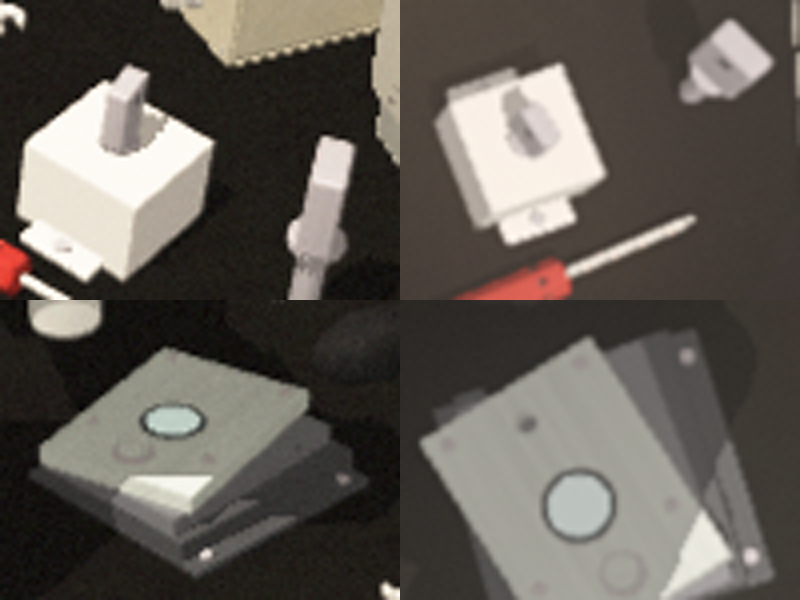

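Crop: the pin in the stand (top image about (442,216)) is the short one, hanging by its collar in the white block. The other, at (488,201), is bigger and stands free, so I'll take the stand pin. Cover hole at top pixel (231.8,210.8), pivot nut at (255.5,248), foot screws at (272,194) and (288,244).

```bash
python3 - <<'E'
from h import *
h=ray("top",(231.8,210.8),44);p=ray("top",(255.6,247.8),55);w=ray("top",(244.5,231),44)
print("hole",h,"piv",p,"d",np.linalg.norm((h-p)[:2]),"cover ang",np.arctan2(*(h-p)[1::-1]), "window",w)
a=ray("top",(272,194),10);b=ray("top",(288,243.8),10);print("screws",a,b,"ang",np.arctan2(*(a-b)[1::-1]))
for q in [(530.5,221),(537,236)]:pass
f1=ray("top",(410+80/4,185+85/4),5);f2=ray("top",(410+137/4,185+220/4),5);print("feet",f1,f2)
c=imaging.camera_info("wrist");R=np.array(c["R"]);print("wristcam",-R.T@np.array(c["t"]),R.round(2).tolist(),np.array(c["mtx"]).round(0).tolist())
E
```

```text
hole [513.83169302 257.52242778  44.        ] piv [429.80576434 204.27827536  55.        ] d 99.47510471413204 cover ang 0.5648049060360435 window [468.69917798 229.61044471  44.        ]
screws [558.84034222 173.01211237  10.        ] [444.91674945 137.87208831  10.        ] ang 0.29919328568028963
feet [ 525.61188809 -180.31668074    5.        ] [ 448.44291676 -207.78756723    5.        ]
wristcam [198.90490069 596.06177366 372.3119235 ] [[0.42, 0.91, -0.0], [0.88, -0.4, 0.27], [0.24, -0.11, -0.96]] [[364.0, 0.0, 319.0], [0.0, 364.0, 242.0], [0.0, 0.0, 1.0]]
```

Call:
drive_tool:
  plan:
    - {"x": -1, "y": -1.1, "az": 1.4}
    - {"x": -2, "y": -2.2, "az": 2.8}
    - {"x": -3, "y": -3.3, "az": 4.2}
    - {"x": -4, "y": -4.4, "az": 5.6}
    - {"x": -5, "y": -5.5, "az": 7}
    - {"x": -6, "y": -6.6, "az": 8.4}
    - {"x": -7, "y": -7.7, "az": 9.8}
    - {"x": -8, "y": -8.8, "az": 11}

```text
invalid input
```

Call:
drive_tool:
  plan:
    - {"x": -1, "y": -1.1, "z": 0, "ax": 0, "ay": 0, "az": 1.4, "hand": 85}
    - {"x": -2, "y": -2.2, "z": 0, "ax": 0, "ay": 0, "az": 2.8, "hand": 85}
    - {"x": -3, "y": -3.3, "z": 0, "ax": 0, "ay": 0, "az": 4.2, "hand": 85}
    - {"x": -4, "y": -4.4, "z": 0, "ax": 0, "ay": 0, "az": 5.6, "hand": 85}
    - {"x": -5, "y": -5.5, "z": 0, "ax": 0, "ay": 0, "az": 7, "hand": 85}
    - {"x": -6, "y": -6.6, "z": 0, "ax": 0, "ay": 0, "az": 8.4, "hand": 85}
    - {"x": -7, "y": -7.7, "z": 0, "ax": 0, "ay": 0, "az": 9.8, "hand": 85}
    - {"x": -8, "y": -8.8, "z": 0, "ax": 0, "ay": 0, "az": 11, "hand": 85}

```text
clock: 0.9
eef_pos: [381.7, 185.1, 231.3]
tcp_rot: [3.141, -0.0, 1.554]
contact_force: [0.6, 0.8, -0.4]
opening: 0.997
grasp_force: 0.0
```

Call:
drive_tool:
  plan:
    - {"x": -0.95, "y": 0.3, "z": 0, "ax": 0, "ay": 0, "az": 0.5, "hand": 85}
    - {"x": -1.9, "y": 0.6, "z": 0, "ax": 0, "ay": 0, "az": 1, "hand": 85}
    - {"x": -2.8, "y": 0.9, "z": 0.1, "ax": 0, "ay": 0, "az": 1.5, "hand": 85}
    - {"x": -3.7, "y": 1.2, "z": 0.2, "ax": 0, "ay": 0, "az": 2, "hand": 85}
    - {"x": -4.7, "y": 1.5, "z": 0.4, "ax": 0, "ay": 0, "az": 2.5, "hand": 85}
    - {"x": -5.6, "y": 1.7, "z": 0.6, "ax": 0, "ay": 0, "az": 3, "hand": 85}
    - {"x": -6.5, "y": 2, "z": 0.8, "ax": 0, "ay": 0, "az": 3.4, "hand": 85}
    - {"x": -7.4, "y": 2.2, "z": 0.9, "ax": 0, "ay": 0, "az": 3.4, "hand": 85}

```text
clock: 1.7
eef_pos: [487.6, -186.3, 185.3]
tcp_rot: [-3.141, -0.0, 1.202]
contact_force: [-0.6, 0.8, 0.2]
opening: 0.995
grasp_force: 0.0
```

Call:
drive_tool:
  plan:
    - {"x": 0, "y": 0, "z": 0, "ax": 0, "ay": 0, "az": 0, "hand": 85}
    - {"x": 0, "y": 0, "z": 0, "ax": 0, "ay": 0, "az": 0, "hand": 85}

```text
clock: 1.9
eef_pos: [487.1, -184.9, 185.6]
tcp_rot: [-3.14, -0.0, 1.201]
contact_force: [-0.3, 0.5, 0.1]
opening: 0.997
grasp_force: 0.0
```

```bash
python3 - <<'E'
from h import *
c=imaging.camera_info("wrist");im=imaging.grab_frame("wrist"); cv2.imwrite("pics/w1.png",im[...,::-1])
import pickle;pickle.dump(c,open("w1.pkl","wb"));s=monitor.sense();print(s["eef_pos"],s["tcp_rot"],s["qpos"],proj("wrist",[488,-190,84],c))
E
```

```text
[ 487.02208254 -183.89192126  185.84812544] [-3.14016274e+00 -3.10176217e-04  1.20289871e+00] [-3.64123612e-01  2.43767948e-01  1.89901991e+00  3.74965820e-04
  1.00023356e+00  3.57103183e-03] [322.27962497 248.41374962]
```

View pics/w1.png

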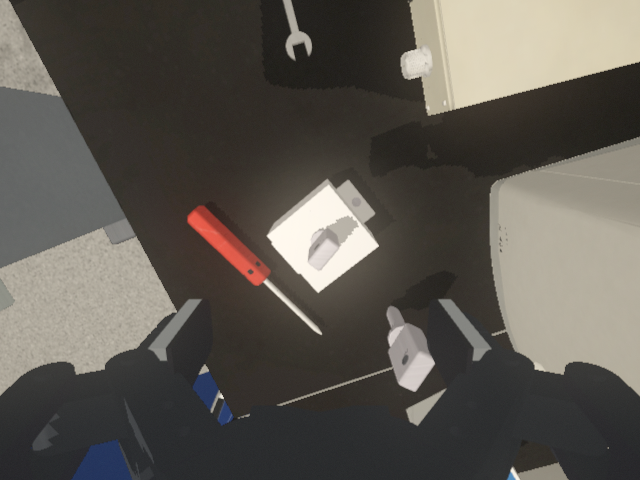

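Wrist view: stand block centred about (322,237), pin grip about (322,250), the bigger pin at (405,350), screwdriver tip at (320,332). Next I measure the grip's top face.

```bash
python3 - <<'E'
from h import *
im=cv2.imread("pics/w1.png");cr=im[215:285,290:375]
cv2.imwrite("pics/crop2.png",cv2.resize(cr,None,fx=7,fy=7,interpolation=cv2.INTER_CUBIC))
E
```

```text
(no output)
```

View pics/crop2.png

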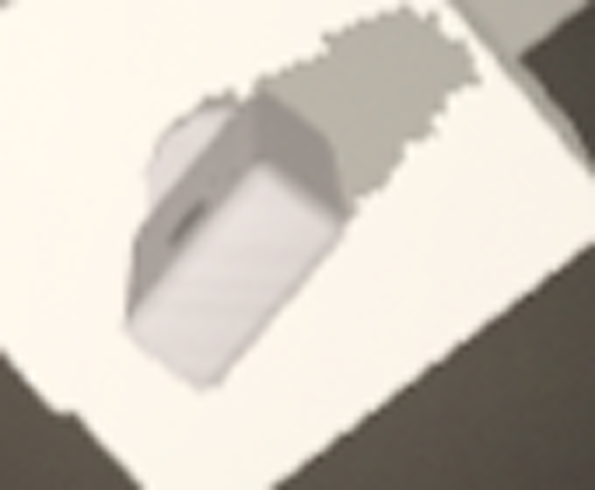

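The grip's top face has corners at crop (128,325), (265,165), (343,222), (208,388).

```bash
python3 - <<'E'
from h import *;import pickle
c=pickle.load(open("w1.pkl","rb"))
P=[ray("wrist",(290+a/7,215+b/7),84,c) for a,b in [(128,325),(265,165),(343,222),(208,388)]]
for i in range(4):print(P[i].round(1),np.linalg.norm(P[i]-P[i-1]).round(1))
m=np.mean(P,0);d=(P[1]-P[0]+P[2]-P[3]);y=np.arctan2(d[1],d[0]);print("centre",m,"pin x yaw",y,"top cam",proj("top",m))
o=ray("wrist",(405,375),38+50,c);print("other pin approx",o)
E
```

```text
[ 475.4 -195.4   84. ] 10.5
[ 494.2 -184.8   84. ] 21.6
[ 499.3 -193.    84. ] 9.8
[ 480.5 -204.5   84. ] 22.1
centre [ 487.31997451 -194.43101178   84.        ] pin x yaw 0.5312021096674908 top cam [445.04761398 215.18839482]
other pin approx [ 510.9757918  -305.17047509   88.        ]
```

Call:
drive_tool:
  plan:
    - {"x": -0.05, "y": 0.02, "z": 0.2, "ax": 0, "ay": 0, "az": 1.4, "hand": 55}
    - {"x": -0.1, "y": 0.04, "z": 0.5, "ax": 0, "ay": 0, "az": 2.8, "hand": 55}
    - {"x": -0.15, "y": 0.06, "z": 0.8, "ax": 0, "ay": 0, "az": 4.2, "hand": 55}
    - {"x": -0.19, "y": 0.08, "z": 1.1, "ax": 0, "ay": 0, "az": 5.6, "hand": 55}
    - {"x": -0.19, "y": 0.08, "z": 1.4, "ax": 0, "ay": 0, "az": 6.4, "hand": 55}
    - {"x": -0.19, "y": 0.08, "z": 1.5, "ax": 0, "ay": 0, "az": 6.4, "hand": 55}
    - {"x": -0.19, "y": 0.08, "z": 1.5, "ax": 0, "ay": 0, "az": 6.4, "hand": 55}
    - {"x": -0.19, "y": 0.08, "z": 1.5, "ax": 0, "ay": 0, "az": 6.4, "hand": 55}

```text
clock: 2.75
eef_pos: [488.3, -193.9, 111.9]
tcp_rot: [3.141, -0.0, 0.537]
contact_force: [0.6, 0.0, -0.0]
opening: 0.641
grasp_force: 0.0
```

```bash
python3 - <<'E'
from h import *
c=imaging.camera_info("wrist");im=imaging.grab_frame("wrist"); cv2.imwrite("pics/w2.png",im[...,::-1])
import pickle;pickle.dump(c,open("w2.pkl","wb"));s=monitor.sense();print(s["eef_pos"],s["tcp_rot"],s["qpos"],proj("wrist",[487.3,-194.4,84],c))
E
```

```text
[ 488.45704    -194.18550876  112.09522327] [ 3.14072484e+00 -6.95567545e-04  5.35928478e-01] [-3.81261144e-01  3.50951969e-01  1.94817762e+00  3.29031474e-05
  8.41351170e-01  6.53585092e-01] [317.87449926 284.95464541]
```

View pics/w2.png

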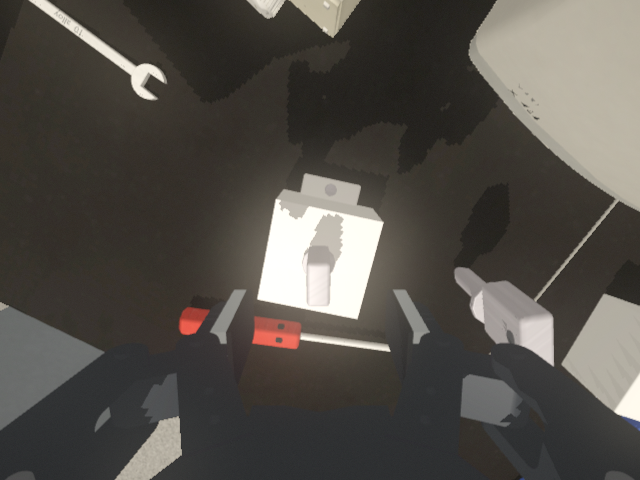

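The grip's top face is at about (318,290), between the fingers and aligned with them. Screwdriver and large pin are clear. Descending to grasp.

Call:
drive_tool:
  plan:
    - {"x": 0, "y": 0, "z": 0.4, "ax": 0, "ay": 0, "az": 0, "hand": 50}
    - {"x": 0, "y": 0, "z": 0.8, "ax": 0, "ay": 0, "az": 0, "hand": 50}
    - {"x": 0, "y": 0, "z": 1.1, "ax": 0, "ay": 0, "az": 0, "hand": 50}
    - {"x": 0, "y": 0, "z": 1.16, "ax": 0, "ay": 0, "az": 0, "hand": 50}
    - {"x": 0, "y": 0, "z": 1.16, "ax": 0, "ay": 0, "az": 0, "hand": 40}
    - {"x": 0, "y": 0, "z": 1.16, "ax": 0, "ay": 0, "az": 0, "hand": 30}
    - {"x": 0, "y": 0, "z": 1.16, "ax": 0, "ay": 0, "az": 0, "hand": 20}
    - {"x": 0, "y": 0, "z": 1.16, "ax": 0, "ay": 0, "az": 0, "hand": 10}
  grip_force: 40

```text
clock: 3.6
eef_pos: [488.4, -194.5, 54.2]
tcp_rot: [3.141, -0.001, 0.534]
contact_force: [-0.2, 0.2, 5.5]
opening: 0.138
grasp_force: 38.9
```

Call:
drive_tool:
  plan:
    - {"x": 0, "y": 0, "z": 0, "ax": 0, "ay": 0, "az": 0, "hand": 5}
    - {"x": 0, "y": 0, "z": 0, "ax": 0, "ay": 0, "az": 0, "hand": 5}
    - {"x": 0, "y": 0, "z": 0, "ax": 0, "ay": 0, "az": 0, "hand": 5}
    - {"x": 0, "y": 0, "z": 0, "ax": 0, "ay": 0, "az": 0, "hand": 5}

```text
clock: 4.0
eef_pos: [488.4, -194.6, 54.2]
tcp_rot: [3.141, -0.001, 0.534]
contact_force: [-1.7, 1.5, 6.5]
opening: 0.135
grasp_force: 39.0
```

Call:
drive_tool:
  plan:
    - {"x": 0, "y": 0, "z": -0.1, "ax": 0, "ay": 0, "az": 0, "hand": 5}
    - {"x": 0, "y": 0, "z": -0.3, "ax": 0, "ay": 0, "az": 0, "hand": 5}
    - {"x": 0, "y": 0, "z": -0.6, "ax": 0, "ay": 0, "az": 0, "hand": 5}
    - {"x": 0, "y": 0, "z": -0.9, "ax": 0, "ay": 0, "az": 0, "hand": 5}
    - {"x": 0, "y": 0, "z": -1.2, "ax": 0, "ay": 0, "az": 0, "hand": 5}
    - {"x": 0, "y": 0, "z": -1.6, "ax": 0, "ay": 0, "az": 0, "hand": 5}
    - {"x": 0, "y": 0, "z": -1.8, "ax": 0, "ay": 0, "az": 0, "hand": 5}
    - {"x": 0, "y": 0, "z": -1.8, "ax": 0, "ay": 0, "az": 0, "hand": 5}
  grip_force: 60

```text
clock: 4.8
eef_pos: [489.0, -194.9, 145.1]
tcp_rot: [3.139, -0.002, 0.534]
contact_force: [-0.1, -0.2, -0.8]
opening: 0.132
grasp_force: 59.5
```

```bash
python3 - <<'E'
from h import *
s=monitor.sense();print(s["eef_pos"],s["tcp_rot"],s["qpos"],s["contact_force"],s["opening"])
c=imaging.camera_info("wrist")
p=s["eef_pos"]
for dz in (8,-32):print(proj("wrist",p-[0,0,dz],c))
im=imaging.grab_frame("wrist");cv2.imwrite("pics/w3.png",im[...,::-1])
E
```

```text
[ 488.9847408  -194.94397439  145.05346419] [ 3.13899203e+00 -1.95792427e-03  5.33602099e-01] [-3.82189042e-01  3.03508814e-01  1.92476513e+00 -3.98773103e-05
  9.10063606e-01  6.55032152e-01] [-0.10081681 -0.2141261  -0.78936267] 0.13153672413187456
[318.04568925 299.75777202]
[318.01035551 349.02794931]
```

View pics/w3.png

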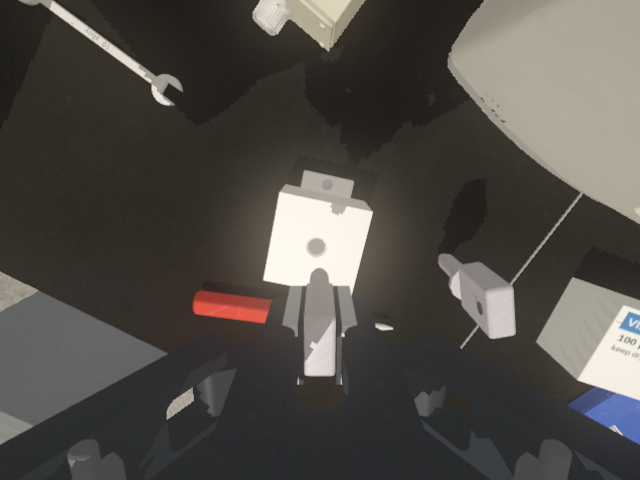

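The pin is held, tip at (319,270); the empty stand hole is at (316,247). Next I work out the axis offset from the TCP.

```bash
python3 - <<'E'
from h import *
s=monitor.sense();c=imaging.camera_info("wrist")
im=cv2.imread("pics/w3.png")
h=ray("wrist",(316.5,247),46,c);print("stand hole",h)
g=[488.4,-194.5,0]
y=.534;T=np.array([[np.cos(y),np.sin(y)],[np.sin(y),-np.cos(y)]])
print("pin axis in tool xy",T@(h-g)[:2])
print("tip at",T@(ray("wrist",(319,274),s["eef_pos"][2]-48,c)-s["eef_pos"])[:2], [proj("wrist",s["eef_pos"]-[0,0,k],c) for k in (8,40,48)])
E
```

```text
stand hole [ 486.19030849 -194.54104703   46.        ]
pin axis in tool xy [-1.92294607 -1.08935754]
tip at [-2.76839356  0.46880832] [array([318.02782254, 299.73572513]), array([318.12741716, 274.40777486]), array([318.14754412, 269.28927842])]
```

Call:
drive_tool:
  plan:
    - {"x": 0.3, "y": -0.45, "z": 0, "ax": 0, "ay": 0, "az": 0, "hand": 5}
    - {"x": 0.8, "y": -1.2, "z": 0, "ax": 0, "ay": 0, "az": 0, "hand": 5}
    - {"x": 1.3, "y": -1.95, "z": 0, "ax": 0, "ay": 0, "az": 0, "hand": 5}
    - {"x": 1.8, "y": -2.7, "z": 0, "ax": 0, "ay": 0, "az": 0, "hand": 5}
    - {"x": 2.3, "y": -3.45, "z": 0, "ax": 0, "ay": 0, "az": 0, "hand": 5}
    - {"x": 2.8, "y": -4.2, "z": 0, "ax": 0, "ay": 0, "az": 0, "hand": 5}
    - {"x": 3.3, "y": -4.95, "z": 0, "ax": 0, "ay": 0, "az": 0, "hand": 5}
    - {"x": 3.7, "y": -5.55, "z": 0, "ax": 0, "ay": 0, "az": 0, "hand": 5}

```text
clock: 5.65
eef_pos: [505.3, 140.7, 142.3]
tcp_rot: [-3.141, 0.001, 0.534]
contact_force: [0.3, -0.4, -1.2]
opening: 0.128
grasp_force: 59.5
```

Call:
drive_tool:
  plan:
    - {"x": 0.4, "y": -0.6, "z": 0, "ax": 0, "ay": 0, "az": 0, "hand": 5}
    - {"x": 0.8, "y": -1.2, "z": 0, "ax": 0, "ay": 0, "az": 0, "hand": 5}
    - {"x": 1.1, "y": -1.7, "z": 0.1, "ax": 0, "ay": 0, "az": 0, "hand": 5}
    - {"x": 1.3, "y": -2.0, "z": 0.2, "ax": 0, "ay": 0, "az": 0, "hand": 5}
    - {"x": 1.3, "y": -2.0, "z": 0.3, "ax": 0, "ay": 0, "az": 0, "hand": 5}
    - {"x": 1.3, "y": -2.0, "z": 0.3, "ax": 0, "ay": 0, "az": 0, "hand": 5}
    - {"x": 1.3, "y": -2.0, "z": 0.3, "ax": 0, "ay": 0, "az": 0, "hand": 5}

```text
clock: 6.35
eef_pos: [510.8, 256.3, 127.7]
tcp_rot: [3.141, 0.002, 0.533]
contact_force: [1.0, 0.1, 0.4]
opening: 0.131
grasp_force: 59.5
```

```bash
python3 - <<'E'
from h import *
import pickle
s=monitor.sense();print(s["eef_pos"],s["tcp_rot"],s["qpos"],s["contact_force"])
c=imaging.camera_info("wrist");pickle.dump((s,c),open("w4.pkl","wb"))
print(proj("wrist",[513.8,257.5,44],c),proj("wrist",[429.8,204.3,57],c))
im=imaging.grab_frame("wrist");cv2.imwrite("pics/w4.png",im[...,::-1])
E
```

```text
[510.80730488 256.34667936 127.7173739 ] [3.14141639e+00 1.62145420e-03 5.32899062e-01] [ 4.62672518e-01  3.91639113e-01  1.83744131e+00 -3.65645385e-04
  9.14117348e-01  1.50079310e+00] [0.97861008 0.06800695 0.41771777]
[319.15892637 245.51130829] [323.80575519 390.39661936]
```

View pics/w4.png

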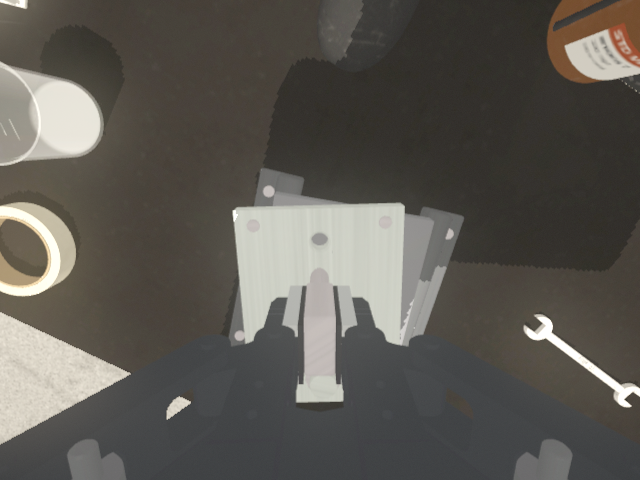

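Wrist view: cover hole at (319,239), pin tip at (319,270), foot screws at (268,190), (449,233) and (239,336). The pin is upright between the fingers.

```bash
python3 - <<'E'
from h import *;import pickle
s,c=pickle.load(open("w4.pkl","rb"));p=s["eef_pos"];y=s["tcp_rot"][2];T=np.array([[np.cos(y),np.sin(y)],[np.sin(y),-np.cos(y)]])
im=cv2.imread("pics/w4.png");g=cv2.cvtColor(im,cv2.COLOR_BGR2GRAY)
sub=g[226:253,300:340];m=(sub<160).astype(np.uint8);n,l,st,ce=cv2.connectedComponentsWithStats(m)
for i in range(1,n):print(st[i],ce[i]+[300,226])
for r0 in range(262,300,3): print(r0,[int(v) for v in g[r0,304:336:2]])
h=ray("wrist",(319.3,239.3),44,c);print("hole",h,"tool",T@(h-p)[:2])
S=[ray("wrist",q,10,c) for q in [(268,190),(449,233),(239,336)]];d=S[0]-S[2];e=S[0]-S[1]
print(S,np.linalg.norm(d),np.linalg.norm(e),np.arctan2(d[1],d[0]),np.arctan2(e[1],e[0])-np.pi/2)
E
```

```text
[ 12   8  15  11 130] [319.13076923 238.76153846]
262 [203, 206, 208, 210, 206, 204, 206, 203, 202, 203, 205, 205, 205, 211, 208, 204]
265 [203, 206, 208, 210, 207, 204, 207, 203, 202, 203, 206, 206, 205, 210, 208, 204]
268 [203, 207, 207, 210, 206, 202, 197, 184, 182, 193, 205, 206, 205, 210, 209, 204]
271 [203, 206, 207, 210, 197, 177, 178, 178, 178, 177, 178, 198, 204, 210, 209, 205]
274 [202, 206, 205, 205, 176, 177, 178, 179, 179, 177, 177, 176, 200, 210, 209, 205]
277 [202, 205, 205, 184, 177, 177, 178, 178, 179, 177, 177, 176, 184, 210, 209, 205]
280 [202, 205, 204, 179, 177, 177, 178, 179, 179, 177, 177, 177, 182, 209, 209, 204]
283 [201, 203, 190, 182, 180, 178, 177, 178, 178, 179, 180, 180, 182, 193, 204, 205]
286 [103, 140, 182, 182, 179, 178, 178, 178, 178, 179, 180, 181, 182, 183, 173, 104]
289 [87, 141, 181, 181, 178, 177, 178, 178, 178, 179, 179, 180, 182, 183, 172, 87]
292 [86, 164, 181, 181, 180, 177, 178, 177, 179, 179, 179, 180, 183, 182, 176, 87]
295 [86, 180, 181, 181, 179, 177, 178, 178, 179, 179, 179, 180, 182, 182, 180, 86]
298 [90, 180, 181, 180, 179, 177, 178, 178, 179, 179, 180, 181, 181, 183, 183, 96]
hole [517.41959978 259.52863327  44.        ] tool [7.31195618 0.61852359]
[array([522.22517339, 304.68551961,  10.        ]), array([561.96478427, 175.14984301,  10.        ]), array([408.11490378, 269.37390036,  10.        ])] 119.44900203033964 135.4943843301013 0.30010538303886536 0.29766994124684265
```

```bash
python3 - <<'E'
from h import *
g=cv2.imread("pics/w3.png",0);sub=g[232:262,300:335];m=(sub<190).astype(np.uint8);n,l,st,ce=cv2.connectedComponentsWithStats(m)
for i in range(1,n):print(st[i],ce[i]+[300,232])
E
```

```text
[  8   7  17  16 210] [316.0952381 246.1      ]
```

Call:
drive_tool:
  plan:
    - {"x": 0.1, "y": 0.01, "z": 0.1, "ax": 0, "ay": 0, "az": 0, "hand": 5}
    - {"x": 0.18, "y": 0.01, "z": 0.2, "ax": 0, "ay": 0, "az": 0, "hand": 5}
    - {"x": 0.18, "y": 0.01, "z": 0.4, "ax": 0, "ay": 0, "az": 0, "hand": 5}
    - {"x": 0.18, "y": 0.01, "z": 0.55, "ax": 0, "ay": 0, "az": 0, "hand": 5}
    - {"x": 0.18, "y": 0.01, "z": 0.62, "ax": 0, "ay": 0, "az": 0, "hand": 5}
    - {"x": 0.18, "y": 0.01, "z": 0.62, "ax": 0, "ay": 0, "az": 0, "hand": 5}
    - {"x": 0.18, "y": 0.01, "z": 0.62, "ax": 0, "ay": 0, "az": 0, "hand": 5}
    - {"x": 0.18, "y": 0.01, "z": 0.62, "ax": 0, "ay": 0, "az": 0, "hand": 5}

```text
clock: 7.2
eef_pos: [519.4, 262.0, 97.6]
tcp_rot: [3.142, -0.0, 0.534]
contact_force: [-0.2, 0.2, -1.7]
opening: 0.127
grasp_force: 59.5
```

```bash
python3 - <<'E'
from h import *
s=monitor.sense();print(s["eef_pos"],s["tcp_rot"],s["contact_force"])
c=imaging.camera_info("wrist");p=s["eef_pos"]
y=p[2];R=s["tcp_rot"][2];q=p+np.array([np.cos(R),np.sin(R),0])*-1.3;q[2]=44
print(proj("wrist",q,c))
im=imaging.grab_frame("wrist");cv2.imwrite("pics/w5.png",cv2.resize(im[225:325,260:380,::-1],None,fx=6,fy=6,interpolation=cv2.INTER_CUBIC))
E
```

```text
[519.35939927 261.97236971  97.57131528] [ 3.14155434e+00 -4.68321408e-04  5.33692811e-01] [-0.19094278  0.22113833 -1.72881936]
[318.25637324 268.0841301 ]
```

View pics/w5.png

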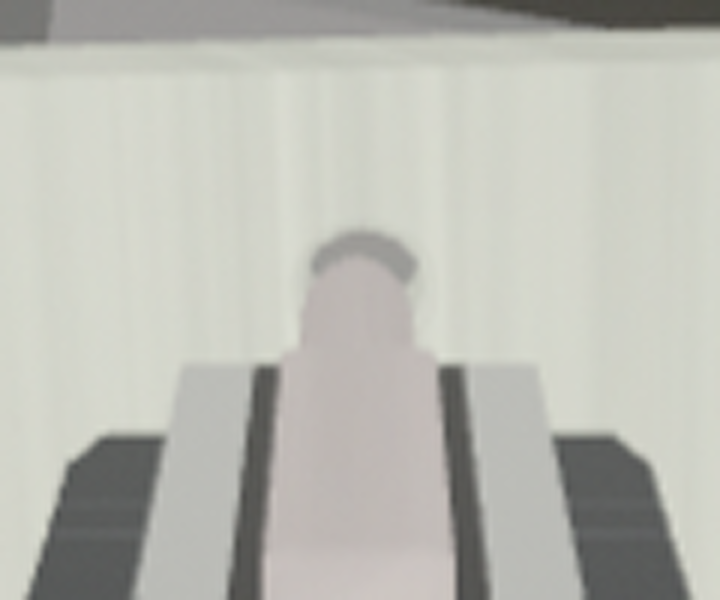

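The tip (about (360,255) in the crop) sits centred over the hole, whose far rim is at (363,230). Entering gently.

Call:
drive_tool:
  plan:
    - {"x": 0, "y": 0.01, "z": 0.06, "ax": 0, "ay": 0, "az": 0, "hand": 5}
    - {"x": 0, "y": 0.01, "z": 0.12, "ax": 0, "ay": 0, "az": 0, "hand": 5}
    - {"x": 0, "y": 0.01, "z": 0.18, "ax": 0, "ay": 0, "az": 0, "hand": 5}
    - {"x": 0, "y": 0.01, "z": 0.18, "ax": 0, "ay": 0, "az": 0, "hand": 5}
    - {"x": 0, "y": 0.01, "z": 0.18, "ax": 0, "ay": 0, "az": 0, "hand": 5}

```text
clock: 7.75
eef_pos: [519.1, 261.2, 88.0]
tcp_rot: [-3.142, 0.001, 0.534]
contact_force: [-0.2, -0.8, -0.5]
opening: 0.124
grasp_force: 59.5
```

Call:
drive_tool:
  plan:
    - {"x": 0, "y": 0, "z": 0.03, "ax": 0, "ay": 0, "az": 0, "hand": 5}
    - {"x": 0, "y": 0, "z": 0.05, "ax": 0, "ay": 0, "az": 0, "hand": 5}
    - {"x": 0, "y": 0, "z": 0.05, "ax": 0, "ay": 0, "az": 0, "hand": 5}
    - {"x": 0, "y": 0, "z": 0.05, "ax": 0, "ay": 0, "az": 0, "hand": 5}

```text
clock: 8.15
eef_pos: [519.0, 261.1, 85.7]
tcp_rot: [-3.142, 0.001, 0.534]
contact_force: [-4.1, -2.8, 2.9]
opening: 0.129
grasp_force: 60.0
```

Call:
drive_tool:
  plan:
    - {"x": -0.02, "y": 0, "z": 0, "ax": 0, "ay": 0, "az": 0, "hand": 5}
    - {"x": -0.02, "y": 0, "z": 0, "ax": 0, "ay": 0, "az": 0, "hand": 5}
    - {"x": -0.02, "y": 0, "z": 0, "ax": 0, "ay": 0, "az": 0, "hand": 5}

```text
clock: 8.45
eef_pos: [518.7, 261.0, 85.8]
tcp_rot: [3.142, -0.0, 0.534]
contact_force: [-1.5, -1.4, 0.4]
opening: 0.133
grasp_force: 59.8
```

Call:
drive_tool:
  plan:
    - {"x": 0, "y": 0, "z": 0.02, "ax": 0, "ay": 0, "az": 0, "hand": 5}
    - {"x": 0, "y": 0, "z": 0.03, "ax": 0, "ay": 0, "az": 0, "hand": 5}
    - {"x": 0, "y": 0, "z": 0.04, "ax": 0, "ay": 0, "az": 0, "hand": 5}
    - {"x": 0, "y": 0, "z": 0.04, "ax": 0, "ay": 0, "az": 0, "hand": 5}

```text
clock: 8.85
eef_pos: [518.3, 260.7, 83.5]
tcp_rot: [-3.142, 0.001, 0.534]
contact_force: [-2.5, -3.0, 1.4]
opening: 0.133
grasp_force: 59.9
```

Call:
drive_tool:
  plan:
    - {"x": -0.02, "y": 0.01, "z": 0, "ax": 0, "ay": 0, "az": 0, "hand": 5}
    - {"x": -0.025, "y": 0.01, "z": 0.02, "ax": 0, "ay": 0, "az": 0, "hand": 5}
    - {"x": -0.025, "y": 0.01, "z": 0.03, "ax": 0, "ay": 0, "az": 0, "hand": 5}
    - {"x": -0.025, "y": 0.01, "z": 0.03, "ax": 0, "ay": 0, "az": 0, "hand": 5}

```text
clock: 9.25
eef_pos: [518.0, 260.0, 82.2]
tcp_rot: [-3.142, -0.001, 0.534]
contact_force: [-1.0, 0.5, -0.9]
opening: 0.133
grasp_force: 59.5
```

Call:
drive_tool:
  plan:
    - {"x": 0, "y": 0, "z": 0.02, "ax": 0, "ay": 0, "az": 0, "hand": 5}
    - {"x": 0, "y": 0, "z": 0.03, "ax": 0, "ay": 0, "az": 0, "hand": 5}
    - {"x": 0, "y": 0, "z": 0.03, "ax": 0, "ay": 0, "az": 0, "hand": 5}

```text
clock: 9.55
eef_pos: [518.0, 259.9, 80.7]
tcp_rot: [3.142, -0.0, 0.534]
contact_force: [-0.2, -0.4, -0.1]
opening: 0.13
grasp_force: 59.5
```

Call:
drive_tool:
  plan:
    - {"x": 0, "y": 0, "z": 0.02, "ax": 0, "ay": 0, "az": 0, "hand": 5}
    - {"x": 0, "y": 0, "z": 0.02, "ax": 0, "ay": 0, "az": 0, "hand": 5}
    - {"x": 0, "y": 0, "z": 0.02, "ax": 0, "ay": 0, "az": 0, "hand": 5}

```text
clock: 9.85
eef_pos: [518.1, 259.9, 80.1]
tcp_rot: [3.142, -0.001, 0.534]
contact_force: [-0.8, -0.1, 3.5]
opening: 0.126
grasp_force: 60.3
```

Call:
drive_tool:
  plan:
    - {"x": 0, "y": 0, "z": 0.02, "ax": 0, "ay": 0, "az": 0, "hand": 5}
    - {"x": 0, "y": 0, "z": 0.02, "ax": 0, "ay": 0, "az": 0, "hand": 5}
    - {"x": 0, "y": 0, "z": 0.02, "ax": 0, "ay": 0, "az": 0, "hand": 5}

```text
clock: 10.15
eef_pos: [518.2, 260.0, 79.8]
tcp_rot: [3.142, -0.001, 0.534]
contact_force: [-2.8, -1.1, 10.1]
opening: 0.13
grasp_force: 61.5
```

Tip touches the lower plate at TCP z about 80.3. I'll ease off and swing the cover along its arc about the pivot (432.9, 206.1). The target band starts after about 19 mm.

Call:
drive_tool:
  plan:
    - {"x": 0, "y": 0.02, "z": -0.025, "ax": 0, "ay": 0, "az": 0, "hand": 5}
    - {"x": 0, "y": 0.08, "z": -0.025, "ax": 0, "ay": 0, "az": 0, "hand": 5}
    - {"x": 0, "y": 0.14, "z": -0.025, "ax": 0, "ay": 0, "az": 0, "hand": 5}
    - {"x": -0.005, "y": 0.2, "z": -0.025, "ax": 0, "ay": 0, "az": 0, "hand": 5}
    - {"x": -0.01, "y": 0.26, "z": -0.025, "ax": 0, "ay": 0, "az": 0, "hand": 5}
    - {"x": -0.015, "y": 0.31, "z": -0.02, "ax": 0, "ay": 0, "az": 0, "hand": 5}
    - {"x": -0.017, "y": 0.33, "z": -0.015, "ax": 0, "ay": 0, "az": 0, "hand": 5}
    - {"x": -0.017, "y": 0.33, "z": -0.012, "ax": 0, "ay": 0, "az": 0, "hand": 5}

```text
clock: 10.95
eef_pos: [525.6, 244.6, 79.0]
tcp_rot: [3.141, 0.0, 0.534]
contact_force: [0.3, -0.1, -0.1]
opening: 0.133
grasp_force: 59.5
```

Call:
drive_tool:
  plan:
    - {"x": 0, "y": 0, "z": 0, "ax": 0, "ay": 0, "az": 0, "hand": 5}
    - {"x": 0, "y": 0, "z": 0, "ax": 0, "ay": 0, "az": 0, "hand": 5}

```text
clock: 11.15
eef_pos: [525.6, 245.1, 79.2]
tcp_rot: [3.141, -0.0, 0.534]
contact_force: [-0.2, 0.1, -0.8]
opening: 0.13
grasp_force: 59.5
```

Call:
drive_tool:
  plan:
    - {"x": 0, "y": 0, "z": 0.02, "ax": 0, "ay": 0, "az": 0, "hand": 5}
    - {"x": 0, "y": 0, "z": 0.02, "ax": 0, "ay": 0, "az": 0, "hand": 5}
    - {"x": 0, "y": 0, "z": 0.02, "ax": 0, "ay": 0, "az": 0, "hand": 5}

```text
clock: 11.45
eef_pos: [525.5, 245.2, 78.3]
tcp_rot: [3.141, -0.0, 0.534]
contact_force: [-0.1, -1.0, -0.6]
opening: 0.128
grasp_force: 59.5
```

Call:
drive_tool:
  plan:
    - {"x": 0, "y": 0, "z": 0.02, "ax": 0, "ay": 0, "az": 0, "hand": 5}
    - {"x": 0, "y": 0, "z": 0.03, "ax": 0, "ay": 0, "az": 0, "hand": 5}
    - {"x": 0, "y": 0, "z": 0.03, "ax": 0, "ay": 0, "az": 0, "hand": 5}

```text
clock: 11.75
eef_pos: [525.5, 245.0, 76.9]
tcp_rot: [3.141, 0.0, 0.534]
contact_force: [1.0, -1.9, 0.9]
opening: 0.13
grasp_force: 59.7
```

The tip has dropped in. The hole wall pushes it along +y, so I follow that and go down in steps.

Call:
drive_tool:
  plan:
    - {"x": -0.001, "y": 0.02, "z": 0, "ax": 0, "ay": 0, "az": 0, "hand": 5}
    - {"x": -0.002, "y": 0.03, "z": 0.02, "ax": 0, "ay": 0, "az": 0, "hand": 5}
    - {"x": -0.002, "y": 0.03, "z": 0.03, "ax": 0, "ay": 0, "az": 0, "hand": 5}
    - {"x": -0.002, "y": 0.03, "z": 0.03, "ax": 0, "ay": 0, "az": 0, "hand": 5}

```text
clock: 12.15
eef_pos: [525.9, 243.9, 75.2]
tcp_rot: [-3.141, 0.0, 0.534]
contact_force: [-0.6, 0.3, -1.9]
opening: 0.131
grasp_force: 59.4
```

Call:
drive_tool:
  plan:
    - {"x": -0.001, "y": 0.01, "z": 0.02, "ax": 0, "ay": 0, "az": 0, "hand": 5}
    - {"x": -0.001, "y": 0.01, "z": 0.03, "ax": 0, "ay": 0, "az": 0, "hand": 5}
    - {"x": -0.001, "y": 0.01, "z": 0.03, "ax": 0, "ay": 0, "az": 0, "hand": 5}

```text
clock: 12.45
eef_pos: [526.2, 243.3, 73.7]
tcp_rot: [-3.142, 0.0, 0.534]
contact_force: [-2.0, -0.6, -1.4]
opening: 0.131
grasp_force: 59.4
```

Call:
drive_tool:
  plan:
    - {"x": -0.008, "y": 0, "z": 0.02, "ax": 0, "ay": 0, "az": 0, "hand": 5}
    - {"x": -0.008, "y": 0, "z": 0.04, "ax": 0, "ay": 0, "az": 0, "hand": 5}
    - {"x": -0.008, "y": 0, "z": 0.05, "ax": 0, "ay": 0, "az": 0, "hand": 5}
    - {"x": -0.008, "y": 0, "z": 0.05, "ax": 0, "ay": 0, "az": 0, "hand": 5}

```text
clock: 12.85
eef_pos: [526.0, 243.1, 71.3]
tcp_rot: [3.141, 0.0, 0.534]
contact_force: [-0.2, -0.2, -0.0]
opening: 0.128
grasp_force: 59.5
```

Call:
drive_tool:
  plan:
    - {"x": 0, "y": 0, "z": 0.02, "ax": 0, "ay": 0, "az": 0, "hand": 5}
    - {"x": 0, "y": 0, "z": 0.04, "ax": 0, "ay": 0, "az": 0, "hand": 5}
    - {"x": 0, "y": 0, "z": 0.05, "ax": 0, "ay": 0, "az": 0, "hand": 5}
    - {"x": 0, "y": 0, "z": 0.05, "ax": 0, "ay": 0, "az": 0, "hand": 5}

```text
clock: 13.25
eef_pos: [526.0, 243.1, 68.8]
tcp_rot: [3.141, 0.0, 0.534]
contact_force: [-0.4, 0.5, -1.0]
opening: 0.129
grasp_force: 59.5
```

Call:
drive_tool:
  plan:
    - {"x": 0, "y": 0, "z": 0.03, "ax": 0, "ay": 0, "az": 0, "hand": 5}
    - {"x": 0, "y": 0, "z": 0.06, "ax": 0, "ay": 0, "az": 0, "hand": 5}
    - {"x": 0, "y": 0, "z": 0.09, "ax": 0, "ay": 0, "az": 0, "hand": 5}
    - {"x": 0, "y": 0, "z": 0.1, "ax": 0, "ay": 0, "az": 0, "hand": 5}
    - {"x": 0, "y": 0, "z": 0.1, "ax": 0, "ay": 0, "az": 0, "hand": 5}

```text
clock: 13.75
eef_pos: [525.9, 243.1, 63.7]
tcp_rot: [3.142, 0.0, 0.534]
contact_force: [-0.9, -1.1, -0.1]
opening: 0.132
grasp_force: 59.4
```

Call:
drive_tool:
  plan:
    - {"x": 0, "y": 0, "z": 0.03, "ax": 0, "ay": 0, "az": 0, "hand": 5}
    - {"x": 0, "y": 0, "z": 0.06, "ax": 0, "ay": 0, "az": 0, "hand": 5}
    - {"x": 0, "y": 0, "z": 0.08, "ax": 0, "ay": 0, "az": 0, "hand": 5}
    - {"x": 0, "y": 0, "z": 0.08, "ax": 0, "ay": 0, "az": 0, "hand": 5}

```text
clock: 14.15
eef_pos: [526.1, 243.1, 59.9]
tcp_rot: [3.141, -0.0, 0.534]
contact_force: [0.2, -3.0, 2.3]
opening: 0.13
grasp_force: 59.9
```

Call:
drive_tool:
  plan:
    - {"x": 0, "y": 0.004, "z": 0.03, "ax": 0, "ay": 0, "az": 0, "hand": 5}
    - {"x": 0, "y": 0.006, "z": 0.06, "ax": 0, "ay": 0, "az": 0, "hand": 5}
    - {"x": 0, "y": 0.006, "z": 0.08, "ax": 0, "ay": 0, "az": 0, "hand": 5}
    - {"x": 0, "y": 0.006, "z": 0.08, "ax": 0, "ay": 0, "az": 0, "hand": 5}

```text
clock: 14.55
eef_pos: [526.4, 243.0, 56.0]
tcp_rot: [3.141, -0.001, 0.534]
contact_force: [-0.3, -3.3, 4.2]
opening: 0.138
grasp_force: 60.3
```

Call:
drive_tool:
  plan:
    - {"x": 0, "y": 0, "z": 0.02, "ax": 0, "ay": 0, "az": 0, "hand": 5}
    - {"x": 0, "y": 0, "z": 0.04, "ax": 0, "ay": 0, "az": 0, "hand": 5}
    - {"x": 0, "y": 0, "z": 0.05, "ax": 0, "ay": 0, "az": 0, "hand": 5}
    - {"x": 0, "y": 0, "z": 0.05, "ax": 0, "ay": 0, "az": 0, "hand": 5}

```text
clock: 14.95
eef_pos: [526.5, 243.0, 54.1]
tcp_rot: [3.141, -0.001, 0.534]
contact_force: [-2.7, -3.7, 11.0]
opening: 0.13
grasp_force: 61.3
```

Call:
drive_tool:
  plan:
    - {"x": -0.008, "y": 0.004, "z": 0, "ax": 0, "ay": 0, "az": 0, "hand": 5}
    - {"x": -0.008, "y": 0.004, "z": 0.01, "ax": 0, "ay": 0, "az": 0, "hand": 5}
    - {"x": -0.008, "y": 0.004, "z": 0.02, "ax": 0, "ay": 0, "az": 0, "hand": 5}
    - {"x": -0.008, "y": 0.004, "z": 0.02, "ax": 0, "ay": 0, "az": 0, "hand": 5}

```text
clock: 15.35
eef_pos: [526.5, 242.9, 53.1]
tcp_rot: [3.142, -0.001, 0.534]
contact_force: [-1.1, -2.4, 7.9]
opening: 0.129
grasp_force: 61.0
```

Call:
drive_tool:
  plan:
    - {"x": 0, "y": 0, "z": 0.01, "ax": 0, "ay": 0, "az": 0, "hand": 5}
    - {"x": 0, "y": 0, "z": 0.02, "ax": 0, "ay": 0, "az": 0, "hand": 5}
    - {"x": 0, "y": 0, "z": 0.02, "ax": 0, "ay": 0, "az": 0, "hand": 5}

```text
clock: 15.65
eef_pos: [526.5, 242.9, 52.2]
tcp_rot: [3.142, -0.001, 0.534]
contact_force: [-2.2, -2.8, 10.9]
opening: 0.135
grasp_force: 61.3
```

Call:
drive_tool:
  plan:
    - {"x": 0, "y": 0, "z": 0.01, "ax": 0, "ay": 0, "az": 0, "hand": 5}
    - {"x": 0, "y": 0, "z": 0.02, "ax": 0, "ay": 0, "az": 0, "hand": 5}
    - {"x": 0, "y": 0, "z": 0.02, "ax": 0, "ay": 0, "az": 0, "hand": 5}

```text
clock: 15.95
eef_pos: [526.6, 243.0, 52.1]
tcp_rot: [3.142, -0.002, 0.534]
contact_force: [-4.7, -4.2, 21.5]
opening: 0.129
grasp_force: 63.0
```

Seated: the TCP stopped at 52.1 and the force rose steeply to 21 N. Relieving the force, then releasing.

Call:
drive_tool:
  plan:
    - {"x": -0.005, "y": 0.002, "z": -0.015, "ax": 0, "ay": 0, "az": 0, "hand": 5}
    - {"x": -0.005, "y": 0.002, "z": -0.015, "ax": 0, "ay": 0, "az": 0, "hand": 5}
    - {"x": -0.005, "y": 0.002, "z": -0.015, "ax": 0, "ay": 0, "az": 0, "hand": 16}
    - {"x": -0.005, "y": 0.002, "z": -0.015, "ax": 0, "ay": 0, "az": 0, "hand": 24}
    - {"x": -0.005, "y": 0.002, "z": -0.015, "ax": 0, "ay": 0, "az": 0, "hand": 32}
    - {"x": -0.005, "y": 0.002, "z": -0.015, "ax": 0, "ay": 0, "az": 0, "hand": 32}

```text
clock: 16.55
eef_pos: [525.6, 242.4, 50.9]
tcp_rot: [-3.141, 0.0, 0.534]
contact_force: [0.6, -0.1, 1.0]
opening: 0.373
grasp_force: 0.0
```

Call:
drive_tool:
  plan:
    - {"x": 0, "y": 0, "z": -0.1, "ax": 0, "ay": 0, "az": 0, "hand": 34}
    - {"x": 0, "y": 0, "z": -0.4, "ax": 0, "ay": 0, "az": 0, "hand": 34}
    - {"x": 0, "y": 0, "z": -0.8, "ax": 0, "ay": 0, "az": 0, "hand": 34}
    - {"x": 0, "y": 0, "z": -1.2, "ax": 0, "ay": 0, "az": 0, "hand": 34}
    - {"x": 0, "y": 0, "z": -1.6, "ax": 0, "ay": 0, "az": 0, "hand": 34}
    - {"x": 0, "y": 0, "z": -1.8, "ax": 0, "ay": 0, "az": 0, "hand": 34}
    - {"x": 0, "y": 0, "z": -1.8, "ax": 0, "ay": 0, "az": 0, "hand": 34}
    - {"x": 0, "y": 0, "z": -1.8, "ax": 0, "ay": 0, "az": 0, "hand": 34}

```text
clock: 17.35
eef_pos: [525.6, 242.3, 141.1]
tcp_rot: [3.142, -0.0, 0.534]
contact_force: [0.1, -0.9, 0.0]
opening: 0.398
grasp_force: 0.0
```

```bash
python3 - <<'E'
from h import *
s=monitor.sense();print(s["eef_pos"],s["contact_force"],s["opening"])
a=imaging.grab_frame("wrist");b=imaging.grab_frame("scene")
x=cv2.resize(a[180:380,220:420],(400,400),interpolation=cv2.INTER_CUBIC);y=cv2.resize(b[170:270,250:350],(400,400),interpolation=cv2.INTER_CUBIC)
cv2.imwrite("pics/fin.png",np.hstack([x,y])[...,::-1])
E
```

```text
[525.56475119 242.26535338 141.07988459] [ 0.072111   -0.94124086  0.04834591] 0.3977569308899669
```

View pics/fin.png

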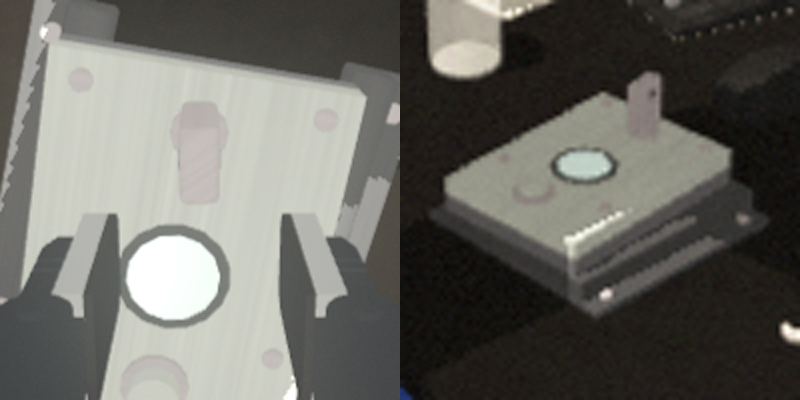

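The pin stands upright with its collar on the cover, and the cover lines up with the lower plate. The gripper is clear.

```bash
python3 -c "
from rig import r
print(r.sign_off())"
```

```text
the job is handed in; nothing more can be done
None
```

The job is handed in at about 17.5 s: the smaller pin is through the cover and the hidden hole, its collar sits on the cover, the gripper has let go, and I touched nothing else on the bench.

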